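# Set out the small glaze jars on their colour stands

## Task

Set out the glazes for the tile painters: stand each of the four small glaze jars upright inside the ring of the stand whose sample chip has the same colour as its lid. Put each jar down gently, never dropping it, and leave the two squat wide tubs where they are.

Things in the scene. Friction and masses are not known exactly. Their poses are not given: they have to be found in the camera images.
- blue_jar: Small loose glaze jar, to be moved: upright smooth cylinder 44 mm in diameter and 70 mm tall, white body with a blue band, blue lid (top 18 mm, flush with the body). Mass 90 to 180 g. Origin: centre of its underside, z up; it starts standing on the table (z = 0). It can be pinched across its diameter from above at any yaw.
- green_jar: Small loose glaze jar, to be moved: upright smooth cylinder 44 mm in diameter and 70 mm tall, white body with a green band, green lid (top 18 mm, flush with the body). Mass 90 to 180 g. Origin: centre of its underside, z up; it starts standing on the table (z = 0). It can be pinched across its diameter from above at any yaw.
- yellow_jar: Small loose glaze jar, to be moved: upright smooth cylinder 44 mm in diameter and 70 mm tall, white body with a yellow band, yellow lid (top 18 mm, flush with the body). Mass 90 to 180 g. Origin: centre of its underside, z up; it starts standing on the table (z = 0). It can be pinched across its diameter from above at any yaw.
- red_jar: Small loose glaze jar, to be moved: upright smooth cylinder 44 mm in diameter and 70 mm tall, white body with a red band, red lid (top 18 mm, flush with the body). Mass 90 to 180 g. Origin: centre of its underside, z up; it starts standing on the table (z = 0). It can be pinched across its diameter from above at any yaw.
- blue_tub: Squat wide glaze tub, not one of the small jars, to be left alone: loose upright cylinder 68 mm in diameter and 45 mm tall, white with a blue band and blue lid. Origin: centre of its underside, z up.
- red_tub: Squat wide glaze tub, not one of the small jars, to be left alone: loose upright cylinder 68 mm in diameter and 45 mm tall, white with a red band and red lid. Origin: centre of its underside, z up.
- blue_stand: Fixed white jar stand: flat board 125 x 80 mm (its x, y), 8 mm thick, on top a flat painted black ring, inner diameter 70 mm, and beyond it a blue sample chip (26 x 64 mm, 4 mm high). Origin: under the ring's centre at table level, z up; x points to the chip, whose centre is 62 mm away; the board runs from x = -45 to 80 mm. The jar's place is the ring, 8 mm above the origin.
- green_stand: Fixed white jar stand: flat board 125 x 80 mm (its x, y), 8 mm thick, on top a flat painted black ring, inner diameter 70 mm, and beyond it a green sample chip (26 x 64 mm, 4 mm high). Origin: under the ring's centre at table level, z up; x points to the chip, whose centre is 62 mm away; the board runs from x = -45 to 80 mm. The jar's place is the ring, 8 mm above the origin.
- yellow_stand: Fixed white jar stand: flat board 125 x 80 mm (its x, y), 8 mm thick, on top a flat painted black ring, inner diameter 70 mm, and beyond it a yellow sample chip (26 x 64 mm, 4 mm high). Origin: under the ring's centre at table level, z up; x points to the chip, whose centre is 62 mm away; the board runs from x = -45 to 80 mm. The jar's place is the ring, 8 mm above the origin.
- red_stand: Fixed white jar stand: flat board 125 x 80 mm (its x, y), 8 mm thick, on top a flat painted black ring, inner diameter 70 mm, and beyond it a red sample chip (26 x 64 mm, 4 mm high). Origin: under the ring's centre at table level, z up; x points to the chip, whose centre is 62 mm away; the board runs from x = -45 to 80 mm. The jar's place is the ring, 8 mm above the origin.
There are look-alikes about, which are no part of the job. What is shaped like the blue_jar but turquoise is not meant.

How it is judged:
At the end, for the whole second after the job is handed in: Each small jar (blue, green, yellow, red) stands upright (within 0.1 rad) and at rest on the stand of its own colour, its axis within 14 mm of the ring's centre (its foot inside the ring), its foot on the board; both squat tubs are upright and within 20 mm of where they started (horizontal distance between blue_jar and blue_stand below 0.014 m and z of blue_jar in the frame of blue_stand between 0.004 and 0.012 m and angle between each of blue_jar, green_jar, yellow_jar, red_jar, blue_tub, red_tub's own z axis and vertical below 0.1 rad and linear speed of each of blue_jar, green_jar, yellow_jar, red_jar below 0.02 m/s and angular speed of each of blue_jar, green_jar, yellow_jar, red_jar below 0.2 rad/s and horizontal distance between green_jar and green_stand below 0.014 m and z of green_jar in the frame of green_stand between 0.004 and 0.012 m and horizontal distance between yellow_jar and yellow_stand below 0.014 m and z of yellow_jar in the frame of yellow_stand between 0.004 and 0.012 m and horizontal distance between red_jar and red_stand below 0.014 m and z of red_jar in the frame of red_stand between 0.004 and 0.012 m and distance of each of blue_tub, red_tub from where it was at the start of the episode below 0.02 m); the robot touches nothing.
It fails at once if the blue jar is dropped (falls free of the fingers at over 0.7 m/s, some 25 mm of fall) (contact force between the fingers and blue_jar below 0.05 N and linear speed of blue_jar above 0.7 m/s).
It fails at once if the green jar is dropped (falls free of the fingers at over 0.7 m/s, some 25 mm of fall) (contact force between the fingers and green_jar below 0.05 N and linear speed of green_jar above 0.7 m/s).
It fails at once if the yellow jar is dropped (falls free of the fingers at over 0.7 m/s, some 25 mm of fall) (contact force between the fingers and yellow_jar below 0.05 N and linear speed of yellow_jar above 0.7 m/s).
It fails at once if the red jar is dropped (falls free of the fingers at over 0.7 m/s, some 25 mm of fall) (contact force between the fingers and red_jar below 0.05 N and linear speed of red_jar above 0.7 m/s).
It also fails if it takes over 112 s, if anything falls off the work surface, if the arm or the gripper's body presses on something with over 40 N, if the wrist force passes 120 N, or if a joint passes its speed limit or range.

## Robot

A 7-joint arm with a two-finger parallel gripper is mounted at the origin on the work surface. World frame = base frame: x ahead of the robot, y to its left, z up, the work surface at z = 0. Lengths are in m, angles in rad, forces in N, time in s.
With the tool pointing down it reaches from about 0.35 to 0.9 m from the base axis. Payload 7.2 kg.
Tool frame: the origin (TCP) lies on the front face of the gripper's body, between the roots of the fingers; the fingertips stand 80 mm ahead of it and the grasp point (between the pads) lies 61 mm ahead of it; z points along the fingers, y is the direction in which the jaws open and shut (so a half turn about z gives the same grasp; the last joint's range is limited). The gripper opens to 88 mm and grips with 3 to 60 N. Pads are 20 mm wide; open, the fingers measure 115 mm over their backs; the gripper's body (75 mm by 178 mm) begins 61 mm behind the grasp point.
Start: joints at [1.14, 0.411, -0.013, 1.596, 0.006, 1.134, -0.082], TCP at [0.222, -0.584, 0.303] pointing down, gripper open.
Joint ranges: [-2.95, 2.95], [-0.29, 1.99], [-1.47, 1.44], [0.14, 2.54], [-1.03, 4.17], [0.13, 1.85], [-2.86, 2.86]. Speed limits (rad/s): [2.39, 2.39, 3.01, 3.01, 3.14, 3.14, 3.14].

## Interface

Orientations are given as a unit quaternion [w, x, y, z].
In Python, from plant import env gives the robot as it stands. The module is installed in compiled form; this text tells all that it offers.
- The arm moves only by the shell command python3 -m pendant 'ROWS' [OPENING] [FORCE]. ROWS is JSON, a list of rows, each a list of 2 entries, a list of its own where there are three numbers: the shift along the tool's x, y, z in mm, then the turn about the tool's z in rad. In form: [[[x, y, z], spin], ...]. A call has 1 to 20 rows; each row is the pose to reach, as a shift and turn from the pose commanded when the call began, along the tool's axes at that moment; what a row does not reach only later rows make up. A row lasts 1/8 s, in which the tool goes at most 62.5 mm and 10.7 degrees, less where a joint would pass 70% of its speed; a pose out of reach is approached as far as the arm can. A call with a gripper value outside its range is refused whole. OPENING is the gripper command: -1 is fully open, 1 is shut, values between are in proportion, set as the call begins (- or left out, the last holds). The fingers move at their own pace and stop on an object; FORCE is the grip in N (left out, the last holds). Time passes only in rows, so rows that repeat a pose let the fingers close. It gives the time, the measured TCP pose, the force and the opening at its end, in the units of the state.
- env.get_state(): the state, without advancing time (a new reading comes with each control period).
- env.snapshot(name): name is "side" or "top"; returns a dict with "color" (420x560x3 uint8, red, green, blue), "camera_matrix" (3x3 intrinsics, pixels), "rvec" (rotation vector, rad) and "tvec" (3), from world to camera coordinates, as OpenCV has them. Camera axes: x right, y down, z forward; pixel columns grow to the right and rows downward; lengths in m; the calibration is good to about 2 mm. A picture is of the moment at which its call begins. There is no depth.
- env.close_job(): hands the job in, once; it reports no verdict.
The state is a dict: "time_s": time; "joint_positions": joint angles; "qvel": joint speeds; "joint_torque": joint torques, N m; "eef_pos": TCP position; "tool_rot": TCP orientation; "wrist_force": force on the tool from outside, world axes, zero at the start; "wrist_torque": the same for the moment, N m; "grip_width": finger opening in m.
Only numpy, scipy, OpenCV 4.12 (cv2) and the standard library are available. Lean on these libraries where they do the work, as an engineer would, in place of code of your own. Each camera call takes 0.05 s, during which the arm holds its last target. There are 200 camera calls.

## Working session

There is one attempt and no reset: what is moved stays moved. The work goes in short steps, Python scripts to look and compute and a shell command to move; the robot and the scene stay as the last step left them, time stands still between calls to the robot, and variables do not carry over. Pictures are saved under pics/ and viewed, about 12 in all and at most 16, crops included, and the job is handed in when it is done.

```bash
mkdir -p pics; cat > h.py <<'E'
import numpy as np, cv2
from plant import env
def cam(name):
    s=env.snapshot(name); R,_=cv2.Rodrigues(np.array(s["rvec"],float)); return s["color"],np.array(s["camera_matrix"],float),R,np.array(s["tvec"],float).ravel()
def ray(K,R,t,uv,z):
    d=R.T@np.linalg.inv(K)@np.array([uv[0],uv[1],1.]); c=-R.T@t
    return c+d*(z-c[2])/d[2]
E
python3 - <<'E'
from h import *
for n in("top","side"):
    im,K,R,t=cam(n); cv2.imwrite(f"pics/{n}0.png",im[:,:,::-1]); print(n,K.tolist(),(-R.T@t).round(3),R.round(3).tolist())
s=env.get_state(); print({k:np.round(v,3) for k,v in s.items()})
E
```

```text
top [[498.3417042874237, 0.0, 271.6756877158225], [0.0, 498.3417042874237, 219.1174837185197], [0.0, 0.0, 1.0]] [ 0.429 -0.054  1.382] [[-0.015, -1.0, -0.013], [-0.995, 0.016, -0.094], [0.094, 0.012, -0.996]]
side [[459.77896679456836, 0.0, 284.2030942928969], [0.0, 459.77896679456836, 213.31656789756676], [0.0, 0.0, 1.0]] [ 0.439 -0.75   0.828] [[0.987, -0.158, -0.005], [-0.118, -0.718, -0.686], [0.105, 0.678, -0.727]]
{'time_s': np.float64(0.1), 'joint_positions': array([ 1.14 ,  0.412, -0.013,  1.597,  0.006,  1.134, -0.082]), 'qvel': array([ 0.   , -0.   ,  0.   , -0.003,  0.   , -0.002, -0.   ]), 'joint_torque': array([ 3.0000e-03, -5.8909e+01,  6.4400e-01, -2.9171e+01, -5.4000e-02,
        1.5000e-02,  0.0000e+00]), 'eef_pos': array([ 0.222, -0.584,  0.302]), 'tool_rot': array([-0.001,  0.984,  0.18 , -0.   ]), 'wrist_force': array([-0.301, -0.39 , -0.826]), 'wrist_torque': array([ 0.018, -0.039, -0.024]), 'grip_width': np.float64(0.088)}
```

View pics/top0.png

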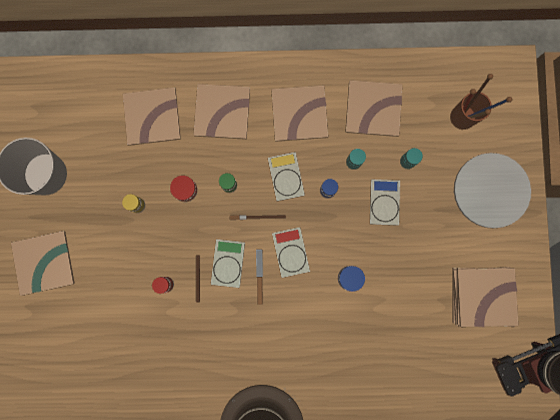

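View pics/side0.png

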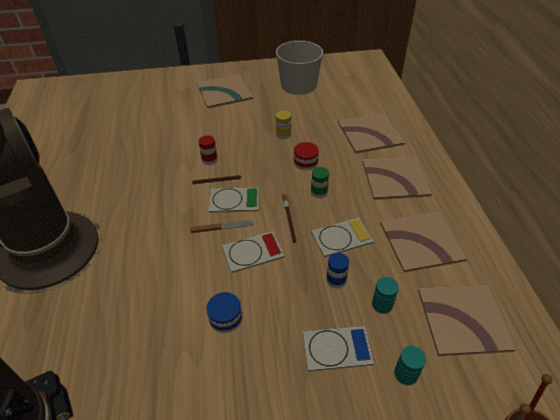

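The top view shows:
- **Jars:** yellow (131,203), red (161,285), green (227,182), blue (329,188).
- **Tubs:** red (183,188), blue (351,278).
- **Rings:** yellow (287,182), blue (385,208), green (227,269), red (292,258).
- **Look-alikes:** two turquoise jars at (357,158) and (413,157).

The side view shows the same layout, and all the jars are upright.

```bash
cat >> h.py <<'E'
HUE={'blue':(108,124),'green':(55,80),'yellow':(20,33),'red':None}
def cmask(im,c):
    h=cv2.cvtColor(im,cv2.COLOR_RGB2HSV); H,S,V=cv2.split(h)
    m=((H<6)|(H>173)) if c=='red' else ((H>=HUE[c][0])&(H<=HUE[c][1]))
    smin=165 if c=='yellow' else 130
    return cv2.morphologyEx((m&(S>smin)&(V>50)).astype(np.uint8),cv2.MORPH_OPEN,np.ones((2,2)))
def blobs(im,c,amin=40):
    n,l,st,ce=cv2.connectedComponentsWithStats(cmask(im,c),connectivity=8)
    return [(st[i,4],ce[i],l==i) for i in range(1,n) if st[i,4]>=amin]
E
python3 - <<'E'
from h import *
seeds={'yellow':(287,182),'blue':(385,208),'green':(227,269),'red':(292,258)}
im,K,R,t=cam("top"); im2,*C2=cam("side")
h=cv2.cvtColor(im,cv2.COLOR_RGB2HSV)
for c in seeds:
    print(c)
    for a,ce,m in blobs(im,c): print('  top',a,ce.round(1),'z.061',ray(K,R,t,ce,.061)[:2].round(4),'z.012',ray(K,R,t,ce,.012)[:2].round(4))
    for a,ce,m in blobs(im2,c): print('  side',a,ce.round(1),'z.061',ray(*C2,ce,.061)[:2].round(4),'z.012',ray(*C2,ce,.012)[:2].round(4))
    u,v=seeds[c]; Y,X=np.mgrid[:420,:560]; r=np.hypot(X-u,Y-v)
    m=(r<18)&(r>9)&(h[:,:,2]<120)&(h[:,:,1]<110)
    P=np.array([ray(K,R,t,p,.008)[:2] for p in np.argwhere(m)[:,::-1]])
    for _ in range(3):
        s=np.linalg.lstsq(np.c_[2*P,np.ones(len(P))],(P**2).sum(1),rcond=None)[0]; rad=np.sqrt(s[2]+s[0]**2+s[1]**2)
        d=abs(np.hypot(*(P-s[:2]).T)-rad); P=P[d<max(.004,0)]
    print('  ring',len(P),s[:2].round(4),rad.round(4))
E
```

```text
yellow
  side 153 [284.  117.6] z.061 [0.6091 0.3355] z.012 [0.6199 0.4049]
  side 88 [283.9 131.9] z.061 [0.5982 0.2691] z.012 [0.6083 0.3342]
  side 188 [360.  231.1] z.061 [ 0.7071 -0.116 ] z.012 [ 0.7242 -0.0755]
  ring 96 [ 0.661  -0.0815] 0.0365
blue
  top 63 [391.3 185.6] z.061 [ 0.6377 -0.3589] z.012 [ 0.6455 -0.3703]
  side 63 [342.1 265. ] z.061 [ 0.6454 -0.2003] z.012 [ 0.6586 -0.1651]
  side 120 [221.4 303.2] z.061 [ 0.3923 -0.252 ] z.012 [ 0.3893 -0.2202]
  side 194 [359.6 342.5] z.061 [ 0.6342 -0.3751] z.012 [ 0.6467 -0.3511]
  ring 111 [ 0.5837 -0.3504] 0.0365
green
  side 144 [320.9 173.3] z.061 [0.6625 0.0852] z.012 [0.6767 0.1386]
  side 145 [252.2 198.2] z.061 [0.4834 0.0256] z.012 [0.4862 0.0752]
  ring 110 [0.4213 0.0884] 0.0364
red
  top 472 [183.1 188.4] z.061 [0.6397 0.1984] z.012 [0.6475 0.2078]
  top 190 [288.1 237.1] z.061 [ 0.5045 -0.0809] z.012 [ 0.5073 -0.0819]
  top 214 [161.1 285.7] z.061 [0.3814 0.2562] z.012 [0.3796 0.2677]
  side 126 [207.  141.4] z.061 [0.3873 0.2616] z.012 [0.384  0.3263]
  side 311 [306.6 150.9] z.061 [0.6441 0.1779] z.012 [0.6572 0.2372]
  side 220 [271.8 245. ] z.061 [ 0.5091 -0.1238] z.012 [ 0.5136 -0.0837]
  ring 107 [ 0.4494 -0.0912] 0.0364
```

```bash
cat > jars.py <<'E'
from h import *
# lid silhouette: pixels unlike wood near the seed; top view darker -> own limits
LIM={'blue':((100,60,40),(128,255,255)),'green':((50,60,30),(85,255,255)),'yellow':((21,140,110),(35,255,255))}
def lid(im,c,seed,rad=16):
    h=cv2.cvtColor(im,cv2.COLOR_RGB2HSV)
    m=cmask(im,c) if c=='red' else cv2.inRange(h,*LIM[c])
    m=(m>0).astype(np.uint8); w=np.zeros_like(m); cv2.circle(w,seed,rad,1,-1); m=cv2.morphologyEx(m*w,cv2.MORPH_OPEN,np.ones((2,2)))
    n,l,st,ce=cv2.connectedComponentsWithStats(m); i=1+np.argmax(st[1:,4]); return st[i],ce[i]
E
python3 - <<'E'
from jars import *
im,*C=cam("top"); im2,*C2=cam("side")
h=cv2.cvtColor(im,cv2.COLOR_RGB2HSV)
for c,p,q in(('blue',(329,188),(338,263)),('green',(227,182),(320,174)),('yellow',(131,203),(284,118)),('red',(161,285),(207,142))):
    print(c,h[p[1],p[0]],h[p[1]-12,p[0]-14]); 
    for i,K,s in((im,C,p),(im2,C2,q)):
        st,ce=lid(i,c,s); print('  ',st,ce.round(1),ray(*K,ce,.061)[:2].round(4))
a=cv2.resize(im[165:305,110:410],None,fx=2.6,fy=2.6,interpolation=cv2.INTER_CUBIC); cv2.imwrite("pics/crop1.png",a[:,:,::-1])
E
```

```text
blue [111 125 122] [ 15 110 149]
   [323 180  16  16 203] [330.6 187.7] [ 0.6349 -0.1969]
   [329 254  21  18 294] [339.2 262.1] [ 0.6412 -0.1919]
green [ 61 101 116] [ 16 107 146]
   [220 175  16  15 196] [227.6 182. ] [0.6551 0.0786]
   [313 168  17  16 219] [320.8 175.2] [0.6608 0.0786]
yellow [ 22 152 183] [ 16 106 149]
   [123 196  16  15 202] [130.8 202.9] [0.6029 0.3388]
   [277 111  15   9 103] [284.  115.4] [0.6108 0.3465]
red [  2 169 151] [ 15 109 148]
   [154 279  17  16 212] [162.1 286.7] [0.3787 0.2535]
   [201 138  15  10 127] [208.  142.4] [0.3899 0.2567]
```

View pics/crop1.png

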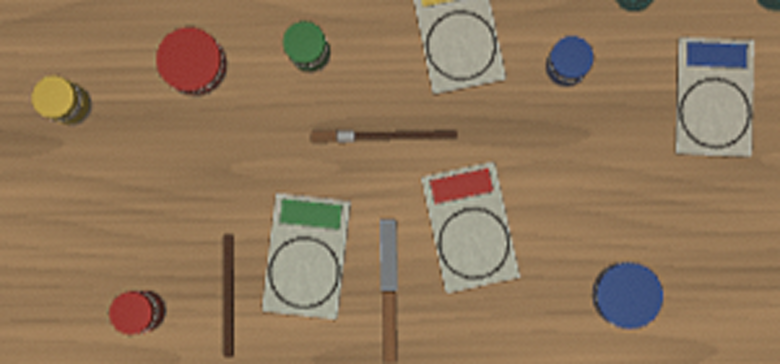

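```bash
python3 -m pendant '[[[11,-4,2],0.01],[[32,-13,6],0.02],[[63,-26,12],0.04],[[106,-43,20],0.07],[[148,-61,28],0.10],[[190,-78,36],0.13],[[232,-95,44],0.16],[[275,-113,52],0.19],[[317,-130,60],0.22],[[359,-148,68],0.25],[[401,-165,76],0.28],[[444,-182,84],0.30],[[475,-195,90],0.33],[[502,-206,95],0.34],[[517,-213,98],0.355],[[528,-217,100],0.362],[[528,-217,100],0.362],[[528,-217,100],0.362]]' -1 25
python3 - <<'E'
from h import *
s=env.get_state(); print({k:np.round(s[k],4) for k in('joint_positions','eef_pos','tool_rot','wrist_force')})
im,K,R,t=cam("side"); im=im.copy()
for z in(.07,.061,0): 
  for o in(0,.022,-.022):
    p=K@(R@np.array([s['eef_pos'][0],s['eef_pos'][1]+o,z])+t); print(z,o,(p[:2]/p[2]).round(1))
cv2.imwrite("pics/side1.png",cv2.resize(im[120:400,200:480],None,fx=2.1,fy=2.1)[:,:,::-1])
E
```

```text
time_s: 2.55
eef_pos: [0.6378, -0.1953, 0.2029]
tool_rot: [0.0, 1.0, -0.0, -0.0]
wrist_force: [0.3, 0.2, 0.3]
grip_width: 0.0877
{'joint_positions': array([ 0.2828,  0.5742, -0.0861,  1.5822,  0.0569,  0.9876, -1.3923]), 'eef_pos': array([ 0.6378, -0.1953,  0.2029]), 'tool_rot': array([ 4.e-04,  1.e+00, -3.e-04, -1.e-04]), 'wrist_force': array([0.2682, 0.1562, 0.2815])}
0.07 0 [338.3 260.9]
0.07 0.022 [335.8 252.7]
0.07 -0.022 [340.9 269.5]
0.061 0 [338.  263.6]
0.061 0.022 [335.5 255.3]
0.061 -0.022 [340.5 272.1]
0 0 [335.7 280.6]
0 0.022 [333.4 272.5]
0 -0.022 [338.1 289. ]
```

View pics/side1.png

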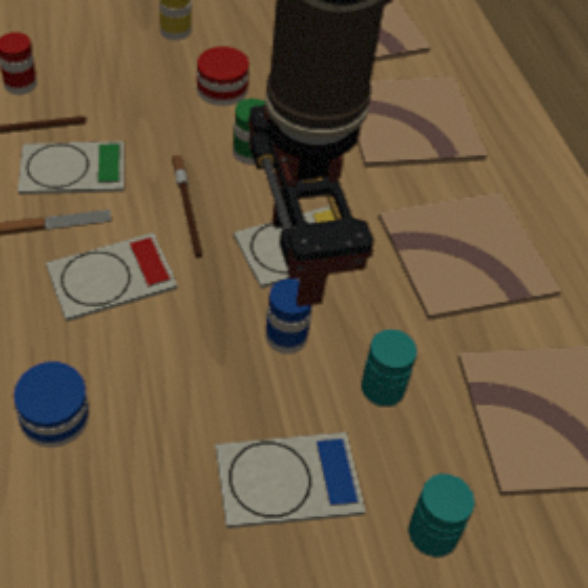

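The side crop shows the gripper open over the blue jar (crop 289,300), about centred. The fingertip sits about 3 px right of its predicted position, so the side camera reads x too large. I'll trust the top-view positions.

```bash
python3 -m pendant '[[[-1,0,6],0],[[-2,1,18],0],[[-4,1,34],0],[[-4,1,50],0],[[-4,1,66],0],[[-4,1,80],0],[[-4,1,90],0],[[-4,1,95],0],[[-4,1,97],0],[[-4,1,97],0]]' -1 25
python3 -m pendant '[[[0,0,0],0],[[0,0,0],0],[[0,0,0],0],[[0,0,0],0],[[0,0,0],0],[[0,0,0],0],[[0,0,0],0]]' 1 25
```

```text
time_s: 3.85
eef_pos: [0.6346, -0.1952, 0.1059]
tool_rot: [0.0, 1.0, 0.0, 0.0]
wrist_force: [-0.2, -0.3, 0.3]
grip_width: 0.0877
time_s: 4.72
eef_pos: [0.6345, -0.1949, 0.1057]
tool_rot: [-0.0, 1.0, 0.0, 0.0]
wrist_force: [-0.2, 0.3, 1.2]
grip_width: 0.0435
```

```bash
python3 -m pendant '[[[0,0,-6],0],[[0,0,-20],0],[[0,0,-40],0],[[0,0,-60],0],[[0,0,-80],0],[[-2,5,-93],0],[[-6,18,-99],0],[[-13,40,-100],0],[[-22,68,-100],0],[[-31,96,-100],0],[[-40,124,-100],0],[[-46,143,-100],0],[[-49,152,-100],0],[[-50,155,-100],0],[[-50,155,-90],0],[[-50,155,-70],0],[[-50,155,-50],0],[[-50,155,-36],0],[[-50,155,-30],0],[[-50,155,-30],0]]' 1 25
python3 - <<'E'
from h import *
s=env.get_state(); print(s['eef_pos'],s['grip_width'],s['wrist_force'])
a,*_=cam("side"); b,*_=cam("top")
o=np.hstack([cv2.resize(a[220:420,260:460],(400,400)),cv2.resize(b[140:280,320:460],(400,400))]); cv2.imwrite("pics/c2.png",o[:,:,::-1])
E
```

```text
time_s: 7.22
eef_pos: [0.5845, -0.3501, 0.1352]
tool_rot: [-0.0, 1.0, 0.0, -0.0]
wrist_force: [0.8, -0.4, -1.9]
grip_width: 0.0436
[ 0.58448166 -0.35005427  0.13515924] 0.04364140398978017 [ 0.75751364 -0.43670971 -1.88563697]
```

View pics/c2.png

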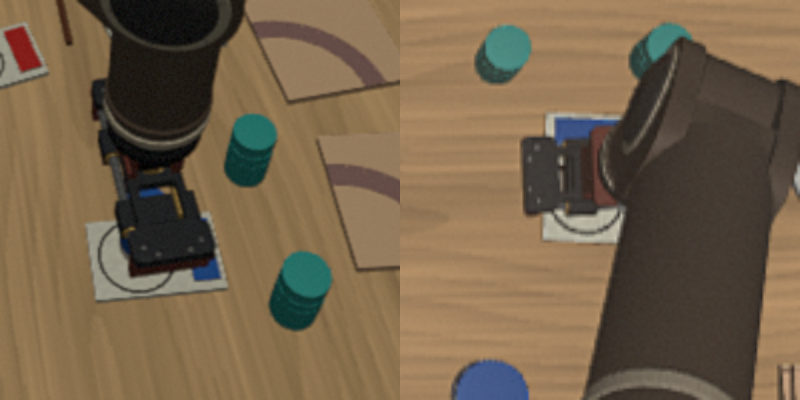

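The blue jar is held over its board. It is hidden by the hand, and the ring is in view around it. Next I lower it, release, retreat and look.

```bash
python3 -m pendant '[[[0,0,4],0],[[0,0,10],0],[[0,0,15],0],[[0,0,18],0],[[0,0,20],0],[[0,0,21],0],[[0,0,21.5],0],[[0,0,21.5],0]]' 1 25
python3 -m pendant '[[[0,0,0],0],[[0,0,0],0],[[0,0,0],0],[[0,0,0],0],[[0,0,0],0]]' -1 25
python3 -m pendant '[[[0,0,-4],0],[[0,0,-15],0],[[0,0,-35],0],[[0,0,-60],0],[[0,-10,-80],0],[[0,-30,-95],0],[[0,-60,-100],0],[[0,-100,-100],0],[[0,-140,-100],0],[[0,-170,-100],0],[[0,-190,-100],0],[[0,-200,-100],0],[[0,-200,-100],0]]' -1 25
python3 - <<'E'
from jars import *
a,*A=cam("side"); b,*B=cam("top")
cv2.imwrite("pics/c3.png",np.hstack([cv2.resize(a[220:420,260:460],(400,400)),cv2.resize(b[140:280,320:460],(400,400))])[:,:,::-1])
E
```

```text
time_s: 8.32
eef_pos: [0.5846, -0.3501, 0.1143]
tool_rot: [0.0, 1.0, 0.0, 0.0]
wrist_force: [-0.1, 0.2, -1.6]
grip_width: 0.0434
time_s: 8.95
eef_pos: [0.5846, -0.3501, 0.1142]
tool_rot: [0.0, 1.0, 0.0, 0.0]
wrist_force: [-0.5, 0.3, -0.4]
grip_width: 0.0871
time_s: 10.58
eef_pos: [0.5844, -0.1498, 0.2142]
tool_rot: [0.0, 1.0, 0.001, 0.0]
wrist_force: [0.2, 0.1, 0.2]
grip_width: 0.0879
```

View pics/c3.png

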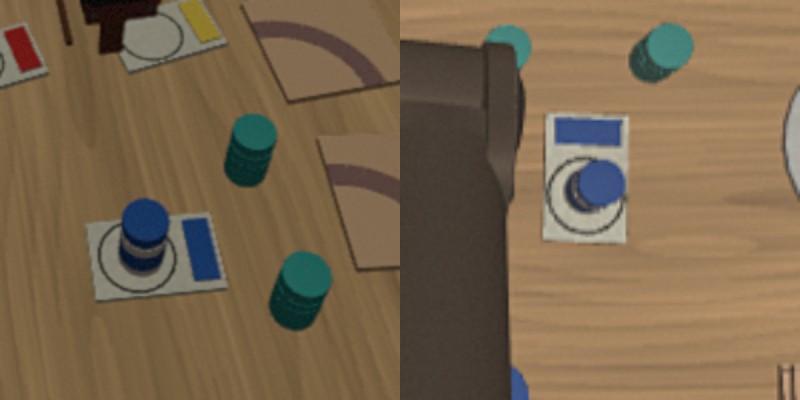

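The blue jar stands upright inside its ring, at about 5 px right of centre in the side crop (143 vs 138). I'll quantify that in both views.

```bash
cat > chk.py <<'E'
from jars import *
# offset of placed jar's lid-top from ring, same camera; ring refit on the side view too
def ringfit(im,C,seed,r0,r1):
    h=cv2.cvtColor(im,cv2.COLOR_RGB2HSV); Y,X=np.mgrid[:420,:560]; r=np.hypot(X-seed[0],Y-seed[1])
    m=(r<r1)&(r>r0)&(h[:,:,2]<120)&(h[:,:,1]<110)
    P=np.array([ray(*C,p,.008)[:2] for p in np.argwhere(m)[:,::-1]])
    s=np.array([*np.median(P,0)])
    from scipy.optimize import least_squares
    f=lambda s:np.hypot(*(P-s).T)-.0365
    q=least_squares(f,s,loss='cauchy',f_scale=.002); return q.x,np.median(abs(q.fun)),len(P)
E
python3 - <<'E'
from chk import *
a,*A=cam("side"); b,*B=cam("top")
print('rings side y,b,g,r:')
for c,s in(('yellow',(336,238)),('blue',(329,348)),('green',(227,200)),('red',(246,252))): print(c,ringfit(a,A,s,10,26))
st,ce=lid(b,'blue',(390,204),14); print('top',st,ce,ray(*B,ce,.078)[:2])
h=cv2.cvtColor(a,cv2.COLOR_RGB2HSV)
st,ce=lid(a,'blue',(332,331),14); print('side',st,ce,ray(*A,ce,.072)[:2])
E
```

```text
rings side y,b,g,r:
yellow (array([ 0.66373869, -0.08174895]), np.float64(0.011180940056773926), 420)
blue (array([ 0.58465954, -0.3502675 ]), np.float64(0.0031019616754368526), 429)
green (array([0.43102915, 0.0376143 ]), np.float64(0.014715972390930674), 340)
red (array([ 0.45123548, -0.09145385]), np.float64(0.0026305501181115853), 329)
top [383 197  17  16 214] [390.99065421 204.70093458] [ 0.58431343 -0.35221914]
side [322 320  24  25 465] [333.03655914 332.14193548] [ 0.58929577 -0.35294809]
```

Both views put the blue jar within 5 mm of the ring centre. Next is the green jar at (0.654, 0.078).

```bash
python3 -m pendant '[[[3,-8,0],0],[[9,-28,0],0],[[20,-64,0],0],[[32,-104,0],0],[[44,-144,0],0],[[56,-184,0],0],[[65,-212,2],0],[[69,-224,10],0],[[70,-228,24],0],[[70,-228,44],0],[[70,-228,64],0],[[70,-228,84],0],[[70,-228,98],0],[[70,-228,105],0],[[70,-228,108],0],[[70,-228,108],0]]' -1 25
python3 -m pendant '[[[0,0,0],0],[[0,0,0],0],[[0,0,0],0],[[0,0,0],0],[[0,0,0],0],[[0,0,0],0]]' 1 25
```

```text
time_s: 12.78
eef_pos: [0.6544, 0.078, 0.1065]
tool_rot: [-0.0, 1.0, 0.0, 0.0]
wrist_force: [-0.5, -0.8, 0.1]
grip_width: 0.0874
time_s: 13.52
eef_pos: [0.6542, 0.0782, 0.1062]
tool_rot: [-0.0, 1.0, 0.0, 0.0]
wrist_force: [-0.9, 1.1, 1.3]
grip_width: 0.0436
```

```bash
python3 -m pendant '[[[0,0,-6],0],[[0,0,-20],0],[[0,0,-40],0],[[0,0,-60],0],[[0,0,-80],0],[[-6,0,-93],0],[[-24,-1,-99],0],[[-56,-2,-100],0],[[-92,-4,-100],0],[[-128,-5,-100],0],[[-164,-7,-100],0],[[-196,-8,-100],0],[[-220,-9,-100],0],[[-230,-10,-99],0],[[-233,-10,-94],0],[[-233,-10,-78],0],[[-233,-10,-60],0],[[-233,-10,-44],0],[[-233,-10,-32],0],[[-233,-10,-26],0]]' 1 25
python3 -m pendant '[[[0,0,3],0],[[0,0,8],0],[[0,0,12],0],[[0,0,15],0],[[0,0,17],0],[[0,0,17.5],0],[[0,0,17.5],0]]' 1 25
python3 -m pendant '[[[0,0,0],0],[[0,0,0],0],[[0,0,0],0],[[0,0,0],0],[[0,0,0],0]]' -1 25
```

```text
time_s: 16.02
eef_pos: [0.4214, 0.0877, 0.1313]
tool_rot: [0.0, 1.0, 0.0, -0.0]
wrist_force: [-0.7, -0.5, -0.4]
grip_width: 0.0437
time_s: 16.9
eef_pos: [0.4212, 0.0878, 0.1147]
tool_rot: [0.0, 1.0, 0.0, 0.0]
wrist_force: [-0.2, 0.3, -0.5]
grip_width: 0.0436
time_s: 17.52
eef_pos: [0.4212, 0.0878, 0.1146]
tool_rot: [-0.0, 1.0, 0.0, 0.0]
wrist_force: [0.9, 0.5, 0.2]
grip_width: 0.0871
```

```bash
python3 -m pendant '[[[0,0,-4],0],[[0,0,-16],0],[[0,0,-36],0],[[0,0,-60],0],[[0,0,-80],0],[[-2,-6,-90],0],[[-6,-24,-92],0],[[-14,-54,-92],0],[[-23,-90,-92],0],[[-32,-124,-92],0],[[-38,-150,-91],0],[[-42,-161,-86],0],[[-42,-164,-76],0],[[-42,-164,-58],0],[[-42,-164,-38],0],[[-42,-164,-18],0],[[-42,-164,-3],0],[[-42,-164,5],0],[[-42,-164,8.5],0],[[-42,-164,8.5],0]]' -1 25
python3 -m pendant '[[[0,0,0],0],[[0,0,0],0],[[0,0,0],0],[[0,0,0],0],[[0,0,0],0],[[0,0,0],0]]' 1 25
```

```text
time_s: 20.02
eef_pos: [0.3792, 0.2517, 0.1062]
tool_rot: [-0.0, 1.0, 0.0, 0.0]
wrist_force: [0.7, -0.5, 0.6]
grip_width: 0.0877
time_s: 20.78
eef_pos: [0.3792, 0.252, 0.1063]
tool_rot: [-0.0, 1.0, 0.0, 0.0]
wrist_force: [0.2, 1.2, 1.6]
grip_width: 0.0436
```

```bash
python3 -m pendant '[[[0,0,-6],0],[[0,0,-20],0],[[0,0,-44],0],[[0,0,-70],0],[[0,0,-95],0],[[1,5,-112],0],[[4,20,-119],0],[[11,52,-120],0],[[20,95,-120],0],[[29,140,-120],0],[[38,185,-120],0],[[48,230,-120],0],[[57,275,-120],0],[[65,312,-119],0],[[69,334,-116],0],[[71,343,-106],0],[[71,343,-86],0],[[71,343,-64],0],[[71,343,-44],0],[[71,343,-30],0]]' 1 25
python3 -m pendant '[[[0,0,4],0],[[0,0,10],0],[[0,0,15],0],[[0,0,18],0],[[0,0,20],0],[[0,0,21],0],[[0,0,21.5],0],[[0,0,21.5],0]]' 1 25
```

```text
time_s: 23.28
eef_pos: [0.4499, -0.0903, 0.1353]
tool_rot: [-0.0, 1.0, 0.001, -0.0]
wrist_force: [0.5, 0.8, -1.1]
grip_width: 0.0438
time_s: 24.28
eef_pos: [0.4504, -0.0912, 0.1147]
tool_rot: [0.0, 1.0, 0.0, 0.0]
wrist_force: [0.1, -0.7, -1.8]
grip_width: 0.0438
```

```bash
python3 -m pendant '[[[0,0,0],0],[[0,0,0],0],[[0,0,0],0],[[0,0,0],0],[[0,0,0],0],[[0,0,-4],0],[[0,0,-16],0],[[0,0,-36],0],[[0,0,-60],0],[[0,0,-80],0],[[0,0,-92],0]]' -1 25
python3 -m pendant '[[[3,-9,0],0],[[9,-26,0],0],[[23,-64,0],0],[[38,-107,0],0],[[53,-150,0],0],[[68,-192,0],0],[[84,-236,0],0],[[99,-278,0],0],[[114,-321,0],0],[[129,-364,0],0],[[141,-398,0],0],[[149,-420,0],0],[[152,-428,0],0],[[152,-428,0],0]]' -1 25
python3 - <<'E'
from h import *
s=env.get_state(); print(s['joint_positions'].round(2))
a,*A=cam("side")
cv2.imwrite("pics/c4.png",cv2.resize(a[80:290,170:450],(800,600))[:,:,::-1])
E
```

```text
time_s: 25.65
eef_pos: [0.4506, -0.0913, 0.2083]
tool_rot: [0.0, 1.0, 0.0, 0.001]
wrist_force: [-0.1, 0.6, 0.1]
grip_width: 0.0875
time_s: 27.4
eef_pos: [0.6015, 0.337, 0.2056]
tool_rot: [0.0, 1.0, 0.001, -0.001]
wrist_force: [-0.0, -0.5, -0.5]
grip_width: 0.0874
[-0.48  0.61 -0.15  1.51  0.1   1.03 -2.23]
```

View pics/c4.png

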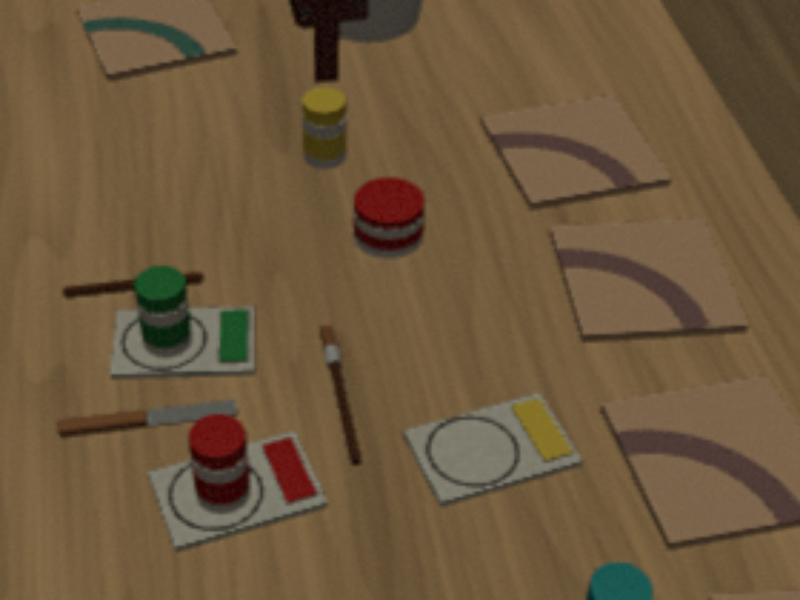

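The green and red jars stand upright in their rings: feet near crop (165,338) and (222,492), ring centres (164,340) and (216,489). The gripper is lined up over the yellow jar (325,125).

```bash
python3 -m pendant '[[[0,0,6],0],[[0,0,18],0],[[0,0,34],0],[[0,0,50],0],[[0,0,66],0],[[0,0,80],0],[[0,0,92],0],[[0,0,98],0],[[0,0,100],0],[[0,0,100],0]]' -1 25
python3 -m pendant '[[[0,0,0],0],[[0,0,0],0],[[0,0,0],0],[[0,0,0],0],[[0,0,0],0],[[0,0,0],0]]' 1 25
```

```text
time_s: 28.7
eef_pos: [0.6021, 0.337, 0.1069]
tool_rot: [-0.0, 1.0, 0.0, 0.0]
wrist_force: [0.3, 0.2, -0.2]
grip_width: 0.0881
time_s: 29.45
eef_pos: [0.602, 0.3372, 0.1068]
tool_rot: [-0.0, 1.0, 0.0, 0.0]
wrist_force: [0.0, 1.0, 0.3]
grip_width: 0.044
```

```bash
python3 -m pendant '[[[0,0,-6],0],[[0,0,-20],0],[[0,0,-44],0],[[0,0,-70],0],[[0,0,-95],0],[[1,5,-112],0],[[3,20,-119],0],[[8,55,-120],0],[[14,97,-120],0],[[20,140,-120],0],[[26,183,-120],0],[[32,226,-120],0],[[38,269,-120],0],[[44,312,-120],0],[[50,355,-120],0],[[55,390,-120],0],[[58,410,-120],0],[[59,418,-120],0],[[59,418.5,-120],0]]' 1 25
python3 -m pendant '[[[0,0,5],0],[[0,0,20],0],[[0,0,40],0],[[0,0,60],0],[[0,0,78],0],[[0,0,90],0],[[0,0,98],0],[[0,0,104],0],[[0,0,108],0],[[0,0,110],0],[[0,0,111],0],[[0,0,111.5],0],[[0,0,111.5],0]]' 1 25
python3 -m pendant '[[[0,0,0],0],[[0,0,0],0],[[0,0,0],0],[[0,0,0],0],[[0,0,0],0]]' -1 25
```

```text
time_s: 31.82
eef_pos: [0.6612, -0.081, 0.2264]
tool_rot: [-0.0, 1.0, 0.001, -0.0]
wrist_force: [-0.1, 1.4, -2.4]
grip_width: 0.0436
time_s: 33.45
eef_pos: [0.6614, -0.0815, 0.1153]
tool_rot: [0.0, 1.0, 0.0, 0.0]
wrist_force: [1.1, -0.4, -2.6]
grip_width: 0.0435
time_s: 34.08
eef_pos: [0.6613, -0.0816, 0.1151]
tool_rot: [0.0, 1.0, 0.0, -0.0]
wrist_force: [0.0, 0.6, 0.7]
grip_width: 0.0872
```

```bash
python3 -m pendant '[[[0,0,-4],0],[[0,0,-16],0],[[0,0,-40],0],[[0,0,-70],0],[[0,0,-100],0],[[0,0,-125],0],[[0,0,-135],0],[[-5,10,-140],0],[[-20,30,-145],0],[[-45,60,-150],0],[[-75,95,-150],0],[[-105,130,-150],0],[[-135,165,-150],0],[[-165,200,-150],0],[[-195,235,-150],0],[[-225,270,-150],0],[[-255,305,-150],0],[[-280,335,-150],0],[[-295,352,-150],0],[[-300,360,-150],0]]' -1 25
python3 -m pendant '[[[-5,10,0],0],[[-20,30,0],0],[[-45,55,0],0],[[-70,80,0],0],[[-85,95,0],0],[[-90,100,0],0],[[-90,100,0],0]]' -1 25
python3 - <<'E'
from chk import *
a,*A=cam("side"); b,*B=cam("top")
cv2.imwrite("pics/s5.png",a[:,:,::-1]); cv2.imwrite("pics/t5.png",cv2.resize(b[130:310,110:430],(800,450))[:,:,::-1])
rings=dict(yellow=(.661,-.0815),blue=(.5837,-.3504),green=(.4213,.0884),red=(.4494,-.0912))
for c,r in rings.items():
    for im,C,z in((b,B,.077),(a,A,.071)):
        K,R,t=C; p=K@(R@np.array([*r,z])+t); s=tuple(int(v) for v in (p[:2]/p[2]).round())
        st,ce=lid(im,c,s,13); print(c,z,st,'offset mm',((ray(*C,ce,z)[:2]-r)*1e3).round(1))
E
```

```text
time_s: 36.58
eef_pos: [0.3585, -0.4433, 0.2646]
tool_rot: [-0.0, 1.0, -0.002, -0.001]
wrist_force: [-0.1, 0.7, 0.3]
grip_width: 0.0882
time_s: 37.45
eef_pos: [0.2722, -0.5415, 0.2649]
tool_rot: [-0.0, 1.0, 0.001, 0.0]
wrist_force: [-0.3, -0.2, -1.1]
grip_width: 0.0881
yellow 0.077 [281 170  16  16 197] offset mm [ 0.4 -3.1]
yellow 0.071 [331 211  19  15 218] offset mm [9.  2.6]
blue 0.077 [383 197  17  16 213] offset mm [ 0.8 -2.1]
blue 0.071 [322 321  22  24 397] offset mm [ 5.5 -0.6]
green 0.077 [218 262  16  16 215] offset mm [ 0.5 -4.5]
green 0.071 [218 174  18  16 224] offset mm [ 6.3 -5.9]
red 0.077 [287 250  16  16 201] offset mm [ 0.4 -5.7]
red 0.071 [238 227  18  15 228] offset mm [10.  -2.1]
```

View pics/s5.png

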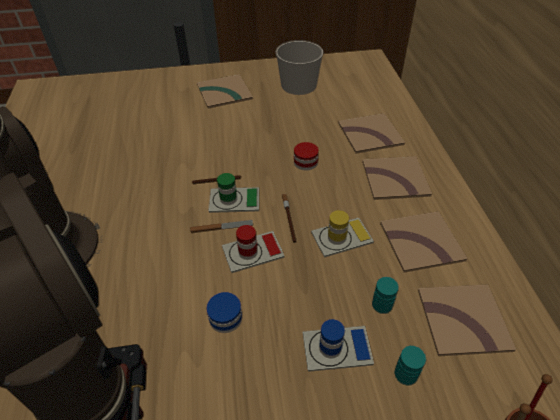

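View pics/t5.png

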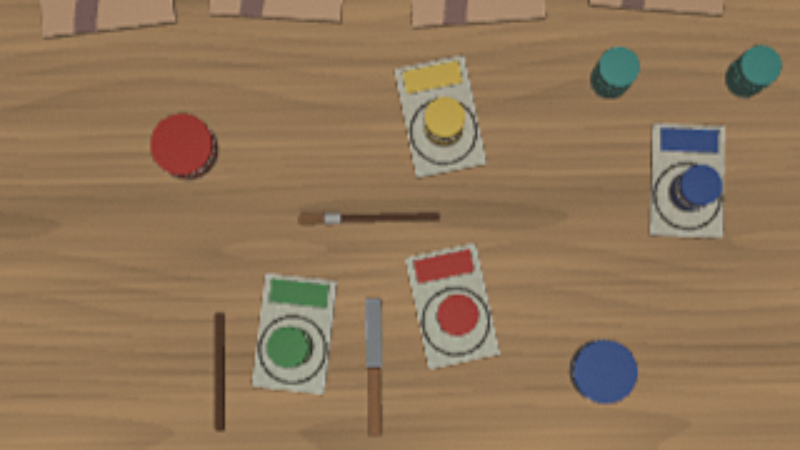

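The final pictures show all four jars upright inside their own rings. Both tubs are where they were (side view 306,155 and 225,310) and the arm is clear. Every measured offset is 10.2 mm or less, against the 14 mm limit, so I'm handing in.

```bash
python3 -c "
from plant import env
print(env.get_state()['time_s'],env.close_job())"
```

```text
the job is handed in; nothing more can be done
37.55 None
```

All four glaze jars are standing upright inside the rings of their own-colour stands, and I handed the job in at 37.6 s of the 112 s allowed. Each jar was lowered onto its board before I opened the fingers. The robot never went near the tubs or the turquoise look-alikes.

- **Top-view check:** the jars are 2 to 6 mm from their ring centres (limit 14 mm).
- **Side-view check:** the two cameras disagreed. The side view gave 5 to 10 mm, with x consistently about 5 to 10 mm larger for tall objects. The gripper's fingertips showed a similar shift there, so I treated it as a calibration bias. Even the worst side-view reading is inside the limit.
- **Tubs:** I compared their positions by eye in the before and after pictures and saw no movement; I did not measure them.

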